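# Tip the cap tray and hold the caps in its lip corner

## Robot

A 6-joint arm with a two-finger parallel gripper is mounted at the origin on a cart in front of the work surface, level with it; the furniture and walls round the work are solid. World frame = base frame: x ahead of the robot, y to its left, z up, the work surface at z = 0. Lengths are in m, angles in rad, forces in N, time in s.
With the tool pointing down it reaches from about 0.375 to 0.9 m from the base axis. Payload 3.1 kg.
Tool frame: the origin (TCP) lies on the centre line of the jaws, within the pads' length; the fingertips stand 22 mm ahead of it and the grasp point (between the pads) lies 3 mm ahead of it; z points along the fingers, x is the direction in which the jaws open and shut, and the axes are right-handed (so a half turn about z gives the same grasp; the last joint's range is limited). The gripper opens to 87 mm and grips with 3 to 60 N. Pads are 19 mm wide; open, the fingers measure 117 mm over their backs; the gripper's body (75 mm by 190 mm) begins 51 mm behind the grasp point.
Start: joints at [0.99, 0.527, 1.433, -0, 1.181, -0.178], TCP at [0.245, 0.575, 0.218] pointing down, gripper open.
Joint ranges: [-3.08, 3.08], [-0.75, 2.2], [0.22, 2.44], [-1.43, 4.57], [0, 2.65], [-2.85, 2.85]. Speed limits (rad/s): [2.79, 2.79, 3.14, 3.14, 3.14, 3.14].

## Interface

Orientations are given as a unit quaternion [x, y, z, w].
In Python, from rig import robot, camera, order gives the robot as it stands.
- The arm moves only by the shell command python3 -m pendant 'ROWS' [OPENING] [FORCE]. ROWS is JSON, a list of rows, each a list of 2 entries, a list of its own where there are three numbers: the shift along the tool's x, y, z in mm, then the turn about the tool's z in degrees. A call has 1 to 8 rows; each row shifts and turns the commanded pose from where the row before left it, along the tool's axes as they then stand; what a row does not reach is not made up. A row lasts 1/8 s, in which the tool goes at most 62.5 mm and 10.7 degrees, less where a joint would pass 70% of its speed; a pose out of reach is approached as far as the arm can. A call with a gripper value outside its range is refused whole. OPENING is the finger opening in mm, from 0 to 87, set as the call begins (- or left out, the last holds). The fingers move at their own pace and stop on an object; FORCE is the grip in N (left out, the last holds). Time passes only in rows, so rows that do not move let the fingers close. It gives the time, the measured TCP pose, the force and the opening at its end, in the units of the state.
- robot.get_obs(): the state, without advancing time (a new reading comes with each control period).
- camera(name): name is "scene" or "top" or "wrist"; returns a dict with "pixels" (400x640x3 uint8, blue, green, red), "mtx" (3x3 intrinsics, pixels), "R" (3x3) and "t" (3): a world point X has camera coordinates R X + t. Camera axes: x right, y down, z forward; pixel columns grow to the right and rows downward; lengths in m; the calibration is good to about 2 mm. The wrist camera is an equidistant fisheye: a pixel r from the principal point sees the ray r / f radians off the axis. A picture is of the moment at which its call begins. There is no depth.
- order.hand_in(): hands the job in, once; it reports no verdict.
The state is a dict: "time": time; "q": joint angles; "joint_velocities": joint speeds; "joint_torque": joint torques, N m; "position": TCP position; "tool_rot": TCP orientation; "ft_force": force on the tool from outside, world axes, zero at the start; "moment": the same for the moment, N m; "grip_width": finger opening in m.
Only numpy, scipy, OpenCV 4.12 (cv2) and the standard library are available. Lean on these libraries where they do the work, as an engineer would, in place of code of your own. Each camera call takes 0.05 s, during which the arm holds its last target. There are 200 camera calls.

## Task

Pick up the small metal tray by its bow handle and lift it level off the counter, about 10 cm, without disturbing the things around it. Then tilt it some 30 degrees towards the corner with the pouring lip until all four loose screw caps have slid together into that corner, and finish holding the tray still in the air like that, tilted, well clear of the counter: do not put it down or let go.

Things in the scene. Friction and masses are not known exactly. Their poses are not given: they have to be found in the camera images.
- tray_grip (a point): Centre of the black grip bar of the metal tray's rigid bow handle, 95 mm above the tray's underside, over its middle. The bar runs along tray y: 128 mm long, 14 mm thick (tray x), 22 mm high, on two upright straps 18 mm wide outside the long walls. Axes are the tray's: x along its long side, y along its short side, z up.
- tray_lip (a point): Inner corner of the tray at its pouring lip: +78, +54, +9 mm from tray_base in the tray's axes (6 mm over the inner floor). Only this corner is cut off (10 mm along each wall, 16 mm high sill) and has a small V-shaped metal lip sticking out about 20 mm; the other three are plain. Axes as the tray's.
- tray_low (a point): The same lip corner at the level of the tray's underside: 9 mm below tray_lip along the tray's z.
- tray_base (a point): Centre of the underside of the loose metal tray (0.22 kg, stands level at any yaw): an open box 164 (x) x 116 (y) x 30 (z) mm outside, 156 x 108 mm inside, walls 4 mm, floor 3 mm. Axes as the tray's (x long side, z up).
- cap1_center (a point): Centre of one of four identical loose white ribbed screw caps, 18 mm diameter, 12 mm high, 12 g, scattered flat on the tray's floor. Slippery (friction about 0.15): they slide at 7 to 11 degrees of slope; along a wall, in a diagonal tilt, from about 15 degrees. z is the cap's axis.
- cap2_center (a point): Centre of one of four identical loose white ribbed screw caps, 18 mm diameter, 12 mm high, 12 g, scattered flat on the tray's floor. Slippery (friction about 0.15): they slide at 7 to 11 degrees of slope; along a wall, in a diagonal tilt, from about 15 degrees. z is the cap's axis.
- cap3_center (a point): Centre of one of four identical loose white ribbed screw caps, 18 mm diameter, 12 mm high, 12 g, scattered flat on the tray's floor. Slippery (friction about 0.15): they slide at 7 to 11 degrees of slope; along a wall, in a diagonal tilt, from about 15 degrees. z is the cap's axis.
- cap4_center (a point): Centre of one of four identical loose white ribbed screw caps, 18 mm diameter, 12 mm high, 12 g, scattered flat on the tray's floor. Slippery (friction about 0.15): they slide at 7 to 11 degrees of slope; along a wall, in a diagonal tilt, from about 15 degrees. z is the cap's axis.
- beaker: Bystander: clear beaker 50 mm wide, 67 mm high, loose; origin at the centre of its underside.
- specimen_cup: Bystander: lidded white specimen cup 49 mm wide, 55 mm high, loose; origin at the centre of its underside.
- dropper_vial: Bystander: small dropper vial 26 mm wide, 58 mm high, loose; origin at the centre of its underside.

How it is judged:
On the way:
1. the tray is in the fingers, level (within 10 degrees) and more than 5 cm above the counter (contact force between tray and the fingers above 0.5 N and height (world z) of tray_base above 0.05 m and height (world z) of tray_low above 0.04 m and angle between tray_base's own z axis and vertical below 0.175 rad), for 0.2 s.
At the end, for the whole second after the job is handed in: Fingers hold the tray still, tilted 17 to 46 degrees, its lip corner and the middle of its underside over 5 cm above the counter; all four caps' centres are within 70 mm of the inner lip corner; beaker, specimen cup and dropper vial moved less than 3 cm (contact force between tray and the fingers above 0.5 N and height (world z) of each of tray_low, tray_base above 0.05 m and angle between tray_base's own z axis and vertical between 0.3 and 0.8 rad and linear speed of tray below 0.03 m/s and angular speed of tray below 0.2 rad/s and distance between each of cap1_center, cap2_center, cap3_center, cap4_center and tray_lip below 0.07 m and distance of each of beaker, specimen_cup, dropper_vial from where it was at the start of the episode below 0.03 m); the arm keeps its last pose, push and grip.
It fails at once if the beaker is pushed more than 3 cm away or knocked over (distance of beaker from where it was at the start of the episode above 0.03 m or angle between beaker's own z axis and vertical above 0.5 rad).
It fails at once if the specimen cup is pushed more than 3 cm away or knocked over (distance of specimen_cup from where it was at the start of the episode above 0.03 m or angle between specimen_cup's own z axis and vertical above 0.5 rad).
It fails at once if the dropper vial is pushed more than 3 cm away or knocked over (distance of dropper_vial from where it was at the start of the episode above 0.03 m or angle between dropper_vial's own z axis and vertical above 0.5 rad).
It also fails if it takes over 38 s, if anything falls off the work surface, if the arm or the gripper's body presses on something with over 40 N, if the wrist force passes 120 N, or if a joint passes its speed limit or range.

## Working session

There is one attempt and no reset: what is moved stays moved. The work goes in short steps, Python scripts to look and compute and a shell command to move; the robot and the scene stay as the last step left them, time stands still between calls to the robot, and variables do not carry over. Pictures are saved under pics/ and viewed, about 8 in all and at most 12, crops included, and the job is handed in when it is done.

```bash
mkdir -p pics; python3 - <<'E'
from rig import robot,camera
import cv2,numpy as np
for n in("scene","top"):
    c=camera(n); cv2.imwrite(f"pics/{n}0.png",c["pixels"]); np.savez(f"pics/{n}0.npz",**c)
    print(n,c["mtx"].round(1).tolist(),c["R"].round(3).tolist(),c["t"].round(3).tolist())
o=robot.get_obs();print(o["time"],o["position"],o["tool_rot"])
E
```

```text
scene [[501.8, 0.0, 316.3], [0.0, 501.8, 189.4], [0.0, 0.0, 1.0]] [[0.828, -0.56, 0.016], [-0.412, -0.628, -0.661], [0.38, 0.541, -0.751]] [-0.617, 0.105, 1.024]
top [[478.6, 0.0, 316.7], [0.0, 478.6, 197.0], [0.0, 0.0, 1.0]] [[-0.012, -1.0, 0.016], [-0.984, 0.009, -0.179], [0.179, -0.017, -0.984]] [-0.26, 0.585, 0.923]
0.1 [0.24460569 0.57442761 0.21708341] [ 8.34272808e-01  5.51351014e-01 -8.89989288e-04  3.85318335e-04]
```

View pics/scene0.png

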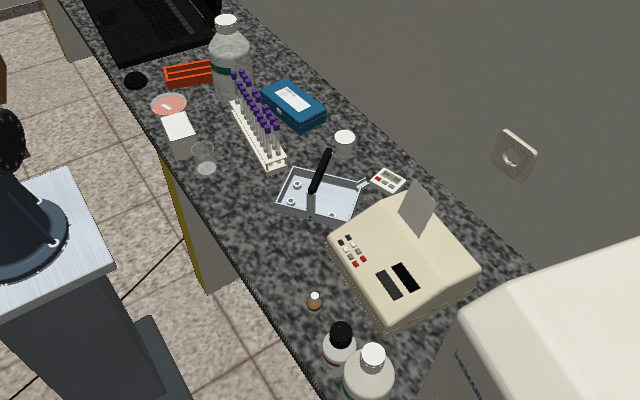

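View pics/top0.png

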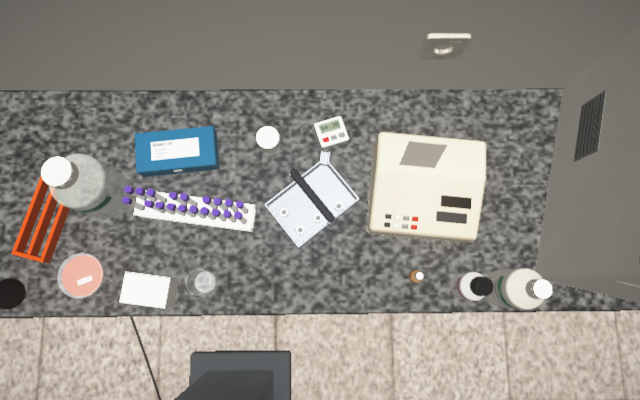

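The top view shows the tray at about (312,204), with the lip at (325,157) and the black bar running (293,172) to (333,220). The caps are near (284,212), (300,230), (318,218) and (338,206), and the beaker, cup and vial are at (203,282), (267,137) and (417,276). Next I measure positions.

```bash
cat > h.py <<'E'
import numpy as np,cv2
def ray(c,u,v):
    R,t,K=c["R"],c["t"],c["mtx"]; d=R.T@np.linalg.inv(K)@[u,v,1.]; return -R.T@t,d
def onz(c,u,v,z):
    o,d=ray(c,u,v); return o+d*(z-o[2])/d[2]
def proj(c,X):
    p=c["mtx"]@(c["R"]@np.asarray(X)+c["t"]); return p[:2]/p[2]
E
python3 - <<'E'
from h import *
c=dict(np.load("pics/top0.npz")); s=dict(np.load("pics/scene0.npz"))
def bar(im,x0,x1,y0,y1,th=45):
    m=np.zeros(im.shape[:2],np.uint8); m[y0:y1,x0:x1]=(im[y0:y1,x0:x1].max(2)<th)*255
    n,l,st,ce=cv2.connectedComponentsWithStats(m); i=1+st[1:,4].argmax()
    return cv2.minAreaRect(np.argwhere(l==i)[:,::-1].astype(np.float32)),st[i]
rt,a=bar(c["pixels"],285,342,163,228); rs,b=bar(s["pixels"],300,340,140,200)
print(rt,a,rs,b)
for p in cv2.boxPoints(rt): print("bar top corner z.106",onz(c,*p,.106).round(4))
# triangulate centre
(o1,d1),(o2,d2)=ray(c,*rt[0]),ray(s,*rs[0])
k=np.linalg.lstsq(np.c_[d1,-d2],o2-o1,rcond=None)[0]; print("tri",o1+d1*k[0],o2+d2*k[1])
for n,u,v,z in[("rimL",265,207,.03),("rimLip",323,165,.03),("rimR",358,199,.03),("rimB",300,245,.03),("lip",325,152,.025),("beaker",203,282,.0),("cup",267,137,.055),("vial",419,276,.058),("c1",284,212,.015),("c2",300,230,.015),("c3",318,218,.015),("c4",338,206,.015),("rack",255,218,.06),("analyser",372,205,.1),("timer",330,130,.02)]:
    print(n,onz(c,u,v,z).round(3))
cv2.imwrite("pics/crop.png",np.hstack([cv2.resize(c["pixels"][140:255,250:375],None,fx=3.2,fy=3.2,interpolation=2),cv2.resize(s["pixels"][130:245,265:390],None,fx=3.2,fy=3.2,interpolation=2)]))
E
```

```text
Traceback (most recent call last):
ValueError: attempt to get argmax of an empty sequence
```

```bash
python3 -m pendant '[[[0,0,-50],0],[[0,0,-60],0],[[0,0,-60],0],[[0,0,-60],0],[[0,0,-60],0],[[0,0,-60],0],[[0,0,-60],0],[[0,0,-60],0]]' 60; python3 -c "
from rig import robot
o=robot.get_obs();print(o['q'],o['tool_rot'])"
```

```text
time: 1.1
position: [0.2445, 0.5744, 0.6898]
tool_rot: [0.834, 0.551, 0.0, -0.0]
ft_force: [1.1, 1.8, 0.4]
grip_width: 0.06
[ 9.89535470e-01  4.52013159e-01  3.32296347e-01  2.18870708e-05
  2.35712761e+00 -1.78473626e-01] [ 8.34257087e-01  5.51375649e-01  6.84132351e-05 -3.77844829e-05]
```

```bash
python3 -m pendant '[[[0,0,-60],0],[[0,0,-60],0],[[0,0,-60],0],[[0,0,-60],0]]'; python3 -c "
from rig import robot
o=robot.get_obs();print(o['q'],o['tool_rot'])"
sed -i 's/^E$//' h.py; python3 - <<'E'
from h import *
c=dict(np.load("pics/top0.npz")); s=dict(np.load("pics/scene0.npz"))
print(c["pixels"][196:200:1,306:318].max(2).tolist())
def bar(im,x0,x1,y0,y1,th=70):
    m=np.zeros(im.shape[:2],np.uint8); m[y0:y1,x0:x1]=(im[y0:y1,x0:x1].max(2)<th)*255
    n,l,st,ce=cv2.connectedComponentsWithStats(m); i=1+st[1:,4].argmax()
    return cv2.minAreaRect(np.argwhere(l==i)[:,::-1].astype(np.float32)),st[i]
rt,a=bar(c["pixels"],285,342,163,228); rs,b=bar(s["pixels"],300,340,140,200)
print(rt,a,rs,b)
for p in cv2.boxPoints(rt): print("bar top corner z.106",onz(c,*p,.106).round(4))
(o1,d1),(o2,d2)=ray(c,*rt[0]),ray(s,*rs[0])
k=np.linalg.lstsq(np.c_[d1,-d2],o2-o1,rcond=None)[0]; print("tri",o1+d1*k[0],o2+d2*k[1])
for n,u,v,z in[("rimL",265,207,.03),("rimLip",323,165,.03),("rimR",358,199,.03),("rimB",300,245,.03),("lip",325,152,.025),("beaker",203,282,.0),("cup",267,137,.055),("vial",419,276,.058),("c1",284,212,.015),("c2",300,230,.015),("c3",318,218,.015),("c4",338,206,.015),("rack",255,218,.06),("analyser",372,205,.1),("timer",330,130,.02)]:
    print(n,onz(c,u,v,z).round(3))
cv2.imwrite("pics/crop.png",np.hstack([cv2.resize(c["pixels"][140:255,250:375],None,fx=3.2,fy=3.2,interpolation=2),cv2.resize(s["pixels"][130:245,265:390],None,fx=3.2,fy=3.2,interpolation=2)]))
E
```

```text
time: 1.6
position: [0.2073, 0.4865, 0.7957]
tool_rot: [0.834, 0.551, 0.032, -0.021]
ft_force: [-0.5, 0.3, 1.0]
grip_width: 0.06
[ 0.94628772  0.33018651  0.21937228  0.0293262   2.51634286 -0.19735172] [ 0.8336203   0.55098083  0.03223839 -0.02140116]
[[247, 178, 81, 70, 81, 87, 86, 85, 83, 81, 77, 106], [246, 234, 159, 82, 72, 83, 87, 86, 85, 83, 82, 76], [247, 247, 234, 159, 82, 74, 84, 87, 86, 84, 82, 80], [247, 247, 246, 232, 138, 71, 77, 86, 87, 86, 84, 83]]
((296.20489501953125, 180.74588012695312), (14.2120943069458, 1.152332067489624), 50.194427490234375) [292 175  10  12  17] ((320.9371032714844, 169.0701904296875), (47.85612869262695, 32.53154754638672), 81.67434692382812) [302 144  33  52 555]
bar top corner z.106 [ 0.6154 -0.2155  0.106 ]
bar top corner z.106 [ 0.6168 -0.2172  0.106 ]
bar top corner z.106 [ 0.595  -0.2348  0.106 ]
bar top corner z.106 [ 0.5935 -0.233   0.106 ]
tri [ 0.61537575 -0.2239097   0.05883015] [ 0.60668775 -0.21994912  0.05704661]
rimL [ 0.566 -0.158  0.03 ]
rimLip [ 0.655 -0.28   0.03 ]
rimR [ 0.581 -0.352  0.03 ]
rimB [ 0.486 -0.23   0.03 ]
lip [ 0.685 -0.285  0.025]
beaker [ 0.414 -0.027  0.   ]
cup [ 0.71  -0.163  0.055]
vial [ 0.42  -0.466  0.058]
c1 [ 0.558 -0.197  0.015]
c2 [ 0.519 -0.23   0.015]
c3 [ 0.544 -0.268  0.015]
c4 [ 0.569 -0.311  0.015]
rack [ 0.539 -0.141  0.06 ]
analyser [ 0.557 -0.372  0.1  ]
timer [ 0.736 -0.297  0.02 ]
```

View pics/crop.png

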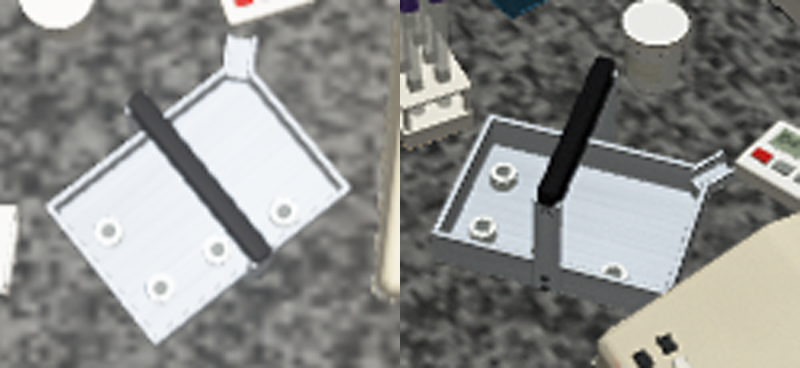

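The crop shows the lip at the tray's far corner, next to the timer. Two caps lie on the −x half and two just under and beyond the bar. Pushing past the reach limit tilted the tool by about 4.4°, so I check whether that accumulates.

```bash
python3 -m pendant '[[[0,0,-60],0],[[0,0,-60],0],[[0,0,-60],0],[[0,0,-60],0]]'; python3 -c "
from rig import robot
o=robot.get_obs();print(o['q'].round(3),o['tool_rot'].round(4))"
python3 -m pendant '[[[0,0,60],0],[[0,0,60],0],[[0,0,60],0],[[0,0,60],0],[[0,0,60],0]]'; python3 -c "
from rig import robot
o=robot.get_obs();print(o['q'].round(3),o['tool_rot'].round(4))"
```

```text
time: 2.1
position: [0.1657, 0.389, 0.8655]
tool_rot: [0.832, 0.55, 0.067, -0.044]
ft_force: [-0.1, 0.1, -0.1]
grip_width: 0.0601
[ 0.866  0.173  0.219  0.091  2.595 -0.22 ] [ 0.8316  0.5496  0.0666 -0.044 ]
time: 2.72
position: [0.1842, 0.4331, 0.577]
tool_rot: [0.832, 0.55, 0.066, -0.044]
ft_force: [1.0, 0.7, 0.7]
grip_width: 0.0599
[ 0.902 -0.002  1.238  0.043  1.752 -0.255] [ 0.8317  0.5495  0.0662 -0.0442]
```

Tilt accumulates past the limit and persists. So pushing past the inner limit should lean the tool inward and put the outward-facing lip down. I test that here, which also removes the current lean.

```bash
cat > st.py <<'E'
from rig import robot
import numpy as np
from scipy.spatial.transform import Rotation as Ro
o=robot.get_obs();R=Ro.from_quat(o['tool_rot']).as_matrix();z=R[:,2];p=o['position']
print('q',o['q'].round(3),'r %.3f az %.1f'%(np.hypot(p[0],p[1]),np.degrees(np.arctan2(p[1],p[0]))),'lean %.2f az %.1f'%(np.degrees(np.arccos(-z[2])),np.degrees(np.arctan2(z[1],z[0]))),'xaz %.1f'%np.degrees(np.arctan2(R[1,0],R[0,0])))
E
python3 -m pendant '[[[0,0,60],0],[[0,0,60],0],[[0,0,60],0],[[0,0,60],0],[[-60,0,0],0],[[-60,0,0],0]]';python3 st.py
python3 -m pendant '[[[-60,0,0],0],[[-60,0,0],0],[[-60,0,0],0]]';python3 st.py
```

```text
time: 3.48
position: [0.152, 0.358, 0.3204]
tool_rot: [0.832, 0.55, 0.063, -0.043]
ft_force: [0.4, -1.1, 0.9]
grip_width: 0.0603
q [ 0.836 -0.017  1.919  0.059  1.096 -0.355] r 0.389 az 67.0 lean 8.78 az 67.9 xaz 66.9
time: 3.85
position: [0.0815, 0.1948, 0.2939]
tool_rot: [0.83, 0.552, 0.066, -0.044]
ft_force: [0.6, -2.8, 1.4]
grip_width: 0.0601
q [ 0.422 -0.397  2.244  0.117  1.182 -0.789] r 0.211 az 67.3 lean 9.08 az 67.2 xaz 67.2
```

```bash
cat > plan.py <<'E'
from rig import robot
import numpy as np
from scipy.spatial.transform import Rotation as Ro
def to(target):
    o=robot.get_obs();R=Ro.from_quat(o['tool_rot']).as_matrix()
    return (R.T@(np.array(target)-o['position'])*1000).round(1)
E
python3 - <<'E'
from h import *
from plan import *
c=dict(np.load("pics/top0.npz")); s=dict(np.load("pics/scene0.npz"))
im=c["pixels"]; m=np.zeros(im.shape[:2],np.uint8); m[163:228,282:345]=(im[163:228,282:345].max(2)<115)*255
cv2.imwrite("pics/m.png",m)
m=cv2.morphologyEx(m,cv2.MORPH_OPEN,np.ones((5,5),np.uint8))
n,l,st,ce=cv2.connectedComponentsWithStats(m); i=1+st[1:,4].argmax()
rt=cv2.minAreaRect(np.argwhere(l==i)[:,::-1].astype(np.float32)); print(rt,st[i])
b=cv2.boxPoints(rt); P=np.array([onz(c,*p,.106)[:2] for p in b]); print(P.round(4), [np.linalg.norm(P[k]-P[k-1]).round(4) for k in range(4)])
print("centre",P.mean(0))
e=[P[k]-P[k-1] for k in range(4)]; e=max(e,key=np.linalg.norm); print("bar az",np.degrees(np.arctan2(e[1],e[0])))
im=s["pixels"]; m=np.zeros(im.shape[:2],np.uint8); m[140:200,300:340]=(im[140:200,300:340].max(2)<35)*255
m=cv2.morphologyEx(m,cv2.MORPH_OPEN,np.ones((3,3),np.uint8))
n,l,st,ce=cv2.connectedComponentsWithStats(m); i=1+st[1:,4].argmax()
rs=cv2.minAreaRect(np.argwhere(l==i)[:,::-1].astype(np.float32)); print(rs,st[i])
(o1,d1),(o2,d2)=ray(c,*rt[0]),ray(s,*rs[0])
k=np.linalg.lstsq(np.c_[d1,-d2],o2-o1,rcond=None)[0]; print("tri",o1+d1*k[0],o2+d2*k[1])
# rim corners
R4=np.array([onz(c,u,v,.03)[:2] for u,v in[(265,207),(323,165),(358,199),(300,245)]]);print("rim mean",R4.mean(0))
ex=(R4[1]-R4[0]+R4[2]-R4[3])/2;print("x az",np.degrees(np.arctan2(ex[1],ex[0])),np.linalg.norm(ex))
E
```

```text
((315.0086975097656, 196.21517944335938), (84.35706329345703, 13.638391494750977), 50.82634735107422) [289 163  56  65 614]
[[ 0.6312 -0.1996]
 [ 0.6484 -0.2203]
 [ 0.5184 -0.3219]
 [ 0.5021 -0.3013]] [np.float64(0.1644), np.float64(0.0269), np.float64(0.165), np.float64(0.0263)]
centre [ 0.57500067 -0.26079094]
bar az -141.97132173233334
((319.96942138671875, 170.69766235351562), (8.246211051940918, 49.62278747558594), 22.833654403686523) [308 148  24  46 377]
tri [ 0.5740302  -0.26134294  0.10713691] [ 0.57443029 -0.26153131  0.10721281]
rim mean [ 0.57235376 -0.2552475 ]
x az -52.986223426490504 0.15291068027919755
```

```bash
python3 - <<'E'
from h import *
from plan import *
c=dict(np.load("pics/top0.npz"))
im=c["pixels"]; m=cv2.inRange(im.max(2),0,115); k=np.zeros_like(m); cv2.line(k,(293,172),(333,220),255,15); 
k2=np.zeros_like(m); cv2.fillPoly(k2,[np.array([(265,207),(292,187),(285,165),(300,160),(345,222),(333,228),(323,222),(300,245)])],255)
m&=k; m[:174]&=0; m[218:]&=0
p=np.argwhere(m>0)[:,::-1].astype(np.float32); vx,vy,x0,y0=cv2.fitLine(p,cv2.DIST_HUBER,0,.01,.01).ravel()
A=onz(c,x0-30*vx,y0-30*vy,.106);B=onz(c,x0+30*vx,y0+30*vy,.106);d=A-B;print("az",np.degrees(np.arctan2(d[1],d[0])))
for u,v in[(293.1,171.3),(331.9,219.1)]: print(onz(c,u,v,.106))
A=onz(c,293.1,171.3,.106);B=onz(c,331.9,219.1,.106);print(np.linalg.norm(A-B),(A+B)/2)
q=onz(c,x0,y0,.106); n=np.array([-d[1],d[0]])/np.hypot(*d[:2]); print("offset of mean from line",n@((A+B)/2-q)[:2])
print(to([.30,.16,.33]))
E
python3 st.py
```

```text
az 40.00398518204829
[ 0.62403578 -0.21914752  0.106     ]
[ 0.52931869 -0.29328012  0.106     ]
0.12027871643283673 [ 0.57667723 -0.25621382  0.106     ]
offset of mean from line -0.001240212511511945
[ 57.6 214.9 -27.3]
q [ 0.422 -0.397  2.244  0.117  1.182 -0.789] r 0.211 az 67.3 lean 9.08 az 67.2 xaz 67.2
```

```bash
python3 - <<'E'
from plan import *
print(to([.572,-.255,.30]))
E
python3 -m pendant '[[[30,50,-5],0],[[15,58,-5],0],[[0,60,-5],0],[[0,60,0],0],[[0,60,0],0]]' 50; python3 st.py; python3 -c "
from plan import *
print(to([.572,-.255,.30]))"
```

```text
[-221.   626.4  -41.4]
time: 4.47
position: [0.3661, 0.1206, 0.3163]
tool_rot: [0.832, 0.549, 0.066, -0.044]
ft_force: [0.4, -0.2, 0.2]
grip_width: 0.0498
q [-0.105  0.012  1.904  0.165  1.184 -1.331] r 0.385 az 18.2 lean 9.17 az 67.2 xaz 66.8
[-263.5  337.1  -26.3]
```

```bash
python3 -m pendant '[[[-33,42,-3],0],[[-33,42,-3],0],[[-33,42,-3],0],[[-33,42,-3],0],[[-33,42,-3],0],[[-33,42,-3],0],[[-33,42,-3],0],[[-32,43,-5],0]]'
python3 -m pendant '[[[0,0,0],10.7],[[0,0,0],10.7],[[0,0,0],10.7],[[0,0,0],10.7],[[0,0,0],10.7],[[0,0,0],10.7],[[0,0,0],10.7],[[0,0,0],10.7]]'; python3 st.py
```

```text
time: 5.48
position: [0.5715, -0.2543, 0.2991]
tool_rot: [0.832, 0.549, 0.066, -0.045]
ft_force: [-0.5, 0.3, -0.8]
grip_width: 0.0496
time: 6.48
position: [0.5708, -0.2527, 0.2993]
tool_rot: [0.983, -0.165, 0.018, -0.078]
ft_force: [-0.1, -0.8, -0.2]
grip_width: 0.0503
q [-0.673  0.458  1.331  0.156  1.4   -0.371] r 0.624 az -23.9 lean 9.17 az 67.7 xaz -19.1
```

```bash
python3 -m pendant '[[[0,0,0],10.6],[[0,0,0],10.6],[[0,0,0],10.5],[[0,0,0],0]]'; python3 st.py; python3 - <<'E'
from h import *
from plan import *
from rig import camera
c=camera("wrist"); np.savez("pics/w1.npz",**c); im=c["pixels"].copy()
def fp(X):
    p=c["R"]@np.array(X)+c["t"]; r=np.hypot(p[0],p[1]); th=np.arctan2(r,p[2]); K=c["mtx"]; return (int(K[0,2]+K[0,0]*th*p[0]/r),int(K[1,2]+K[1,1]*th*p[1]/r))
a=np.radians(39); y=np.array([np.cos(a),np.sin(a),0]); x=np.array([np.sin(a),-np.cos(a),0]); g=np.array([.5745,-.257,.106])
for sx in(-7,7):
  for sy in(-64,64): cv2.circle(im,fp(g+x*sx/1e3+y*sy/1e3),2,(0,0,255),-1)
for sx in(-82,82):
  for sy in(-58,58): cv2.circle(im,fp([.5745,-.257,.03]+x*sx/1e3+y*sy/1e3),2,(0,255,0),-1)
cv2.imwrite("pics/w1.png",im)
g=np.array([.5745,-.257,.095]); R=Ro.from_quat(robot.get_obs()['tool_rot']).as_matrix(); print(to(g-.003*R[:,2]), R.round(3).tolist())
E
```

```text
time: 6.98
position: [0.5709, -0.2528, 0.2995]
tool_rot: [0.902, -0.423, -0.004, -0.08]
ft_force: [0.1, -0.5, 1.1]
grip_width: 0.0502
q [-0.673  0.458  1.331  0.156  1.4    0.174] r 0.624 az -23.9 lean 9.16 az 67.6 xaz -50.0
[ 20.7  28.7 198.5] [[0.642, -0.764, 0.061], [-0.763, -0.629, 0.147], [-0.074, -0.141, -0.987]]
```

View pics/w1.png

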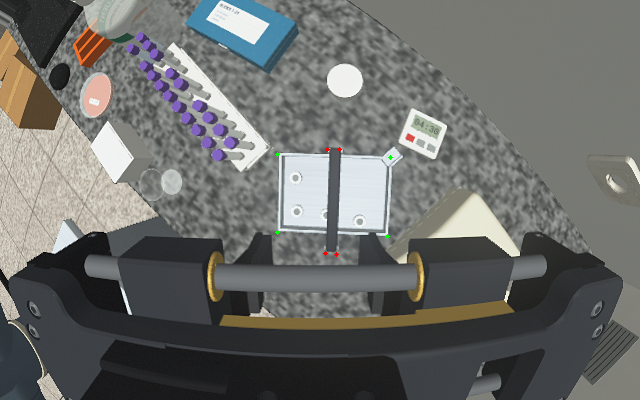

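The overlay matches to about 1 px: bar ends at (334,149) and (331,254), tray corners within 2 px. Next I descend.

```bash
python3 -m pendant '[[[10,14,40],1],[[10.7,14.7,50],0],[[0,0,40],0],[[0,0,35],0],[[0,0,20],0],[[0,0,13.5],0],[[0,0,0],0]]' 50 30; python3 -c "
from plan import *
R=Ro.from_quat(robot.get_obs()['tool_rot']).as_matrix();print(to(np.array([.5745,-.257,.095])-.003*R[:,2]))"
```

```text
time: 7.9
position: [0.574, -0.2571, 0.0976]
tool_rot: [0.898, -0.432, -0.005, -0.08]
ft_force: [1.0, 1.0, -0.2]
grip_width: 0.0501
[ 0.4 -0.1 -0.4]
```

```bash
python3 -m pendant '[[[0,0,0],0],[[0,0,0],0],[[0,0,0],0],[[0,0,0],0]]' 5 50; python3 st.py
```

```text
time: 8.4
position: [0.5745, -0.2578, 0.0989]
tool_rot: [0.898, -0.432, -0.004, -0.08]
ft_force: [-0.1, 0.7, -0.0]
grip_width: 0.0179
q [-0.676  0.689  1.513  0.184  0.991  0.116] r 0.630 az -24.2 lean 9.14 az 66.9 xaz -51.1
```

```bash
python3 -m pendant '[[[0,0,0],0],[[0,0,0],0],[[-0.7,-1.4,-10],0],[[-1.5,-2.8,-20],0],[[-2.2,-4.2,-30],0],[[-2.2,-4.2,-30],0],[[-1.5,-2.8,-20],0],[[0,0,0],0]]'; python3 st.py; python3 - <<'E'
from h import *
from rig import camera
s=camera("scene"); w=camera("wrist"); np.savez("pics/s2.npz",**s);np.savez("pics/w2.npz",**w)
cv2.imwrite("pics/l2.png",np.hstack([cv2.resize(s["pixels"][60:260,190:450],(400,308)),cv2.resize(w["pixels"][80:280,190:450],(400,308))]))
E
```

```text
time: 9.4
position: [0.5753, -0.2585, 0.2117]
tool_rot: [0.898, -0.432, -0.002, -0.079]
ft_force: [-0.0, 0.0, -3.5]
grip_width: 0.0121
q [-0.676  0.549  1.423  0.164  1.214  0.16 ] r 0.631 az -24.2 lean 9.09 az 65.8 xaz -51.1
```

View pics/l2.png

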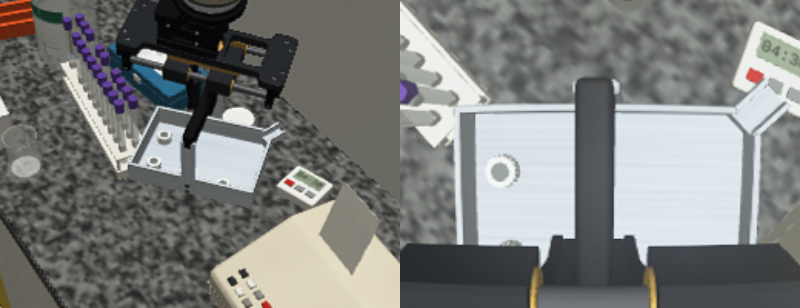

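```bash
python3 - <<'E'
from h import *
from plan import *
c=dict(np.load("pics/w2.npz")); o=robot.get_obs(); R=Ro.from_quat(o['tool_rot']).as_matrix(); print(R.round(3).tolist())
def fp(X):
    p=c["R"]@np.array(X)+c["t"]; r=np.hypot(p[0],p[1]); th=np.arctan2(r,p[2]); K=c["mtx"]; return np.array([K[0,2]+K[0,0]*th*p[0]/r,K[1,2]+K[1,1]*th*p[1]/r])
g=o['position']+.003*R[:,2]
a=np.radians(38.9); T0=np.array([[np.sin(a),np.cos(a),0],[-np.cos(a),np.sin(a),0],[0,0,1]])
# full pad alignment: tray x = tool x
x=R[:,0]; print("tool x dip deg",np.degrees(np.arcsin(x[2])))
y=np.cross([0,0,1],x);y/=np.linalg.norm(y);T1=np.c_[x,y,np.cross(x,y)]
for n,T in(("level",T0),("aligned",T1)):
    print(n,[fp(g+T@np.array(v)/1e3).round(1).tolist() for v in[(-82,58,-65),(68,58,-65),(0,64,11),(-9,62,-70)]])
print("observed rim TL (227,149.5), rim TR by lip cut (~408,150)")
E
```

```text
[[0.626, -0.777, 0.06], [-0.776, -0.614, 0.147], [-0.078, -0.139, -0.987]]
tool x dip deg -4.446881353847441
level [[222.6, 152.2], [406.2, 151.7], [313.2, 134.7], [310.2, 145.7]]
aligned [[214.4, 152.3], [398.6, 151.7], [314.7, 134.7], [303.4, 145.7]]
observed rim TL (227,149.5), rim TR by lip cut (~408,150)
```

```bash
python3 - <<'E'
from plan import *
o=robot.get_obs(); R=Ro.from_quat(o['tool_rot']).as_matrix()
a=np.radians(38.9); T0=np.array([[np.sin(a),np.cos(a),0],[-np.cos(a),np.sin(a),0],[0,0,1]])
rel=R.T@T0; np.save("rel.npy",rel)
def tilt(Rt):
    T=Rt@rel; d=T.T@[0,0,-1]  # down in tray frame
    return np.degrees(np.arccos(T[2,2])), np.degrees(np.arctan2(d[1],d[0]))
for phi in(70,85,100,115,130):
  for th in(20,25):
    for psi in range(240,330,10):
        f=np.radians(phi); ax=np.array([np.sin(f),-np.cos(f),0]) # leans down-vector toward phi?
        L=Ro.from_rotvec(-ax*np.radians(th)).as_matrix()
        z=L@[0,0,-1]; s=np.sign(z[:2]@[np.cos(f),np.sin(f)]); 
        if s<0: L=L.T
        Rn=L@Ro.from_rotvec([0,0,0]).as_matrix()@R@Ro.from_euler('z',-psi,degrees=True).as_matrix()
        t,d=tilt(Rn); q6=phi-11+51-psi
        if 20<t<40 and 30<d<55 and abs((q6+180)%360-180)<156: print(phi,th,psi,"tilt %.1f dir %.0f q6 %.0f"%(t,d,(q6+180)%360-180))
E
```

```text
70 25 260 tilt 37.0 dir 53 q6 -150
85 20 280 tilt 30.5 dir 47 q6 -155
85 25 270 tilt 36.9 dir 54 q6 -145
85 25 280 tilt 35.4 dir 45 q6 -155
100 20 290 tilt 29.9 dir 48 q6 -150
100 25 290 tilt 34.9 dir 47 q6 -150
115 20 300 tilt 29.0 dir 49 q6 -145
115 20 310 tilt 27.4 dir 40 q6 -155
115 25 300 tilt 34.0 dir 49 q6 -145
115 25 310 tilt 32.4 dir 39 q6 -155
130 20 310 tilt 27.7 dir 51 q6 -140
130 20 320 tilt 26.2 dir 42 q6 -150
130 25 310 tilt 32.7 dir 51 q6 -140
130 25 320 tilt 31.2 dir 42 q6 -150
```

Tray is up and level (rim pixels match the level model), so stage 1 is met. Now I raise it clear, turn, and swing to the left, where pushing past the reach limit gives the right tilt direction.

```bash
python3 -m pendant '[[[-3,-6,-40],0],[[-3,-6,-45],0],[[-3,-6,-45],0],[[0,0,-30],-10.6],[[0,0,-20],-10.6],[[0,0,-20],-10.6],[[0,0,0],-10.6],[[0,0,0],-10.6]]' && python3 st.py; python3 -m pendant '[[[0,0,0],-10.6],[[0,0,0],-10.6],[[0,0,0],-10.6],[[0,0,0],-10.6],[[0,0,0],-10.6],[[0,0,0],-10.6],[[0,0,0],-10.6],[[0,0,0],-10.6]]'; python3 st.py; python3 -c "
from plan import *
print(to([.45,.25,.5]))"
```

```text
time: 10.5
position: [0.5699, -0.269, 0.4086]
tool_rot: [0.997, 0.017, 0.031, -0.074]
ft_force: [0.2, -0.3, -2.9]
grip_width: 0.0122
q [-0.695  0.402  1.134  0.153  1.655 -0.719] r 0.630 az -25.3 lean 9.20 az 68.4 xaz 1.7
time: 11.5
position: [0.5699, -0.2689, 0.4081]
tool_rot: [0.725, 0.684, 0.073, -0.034]
ft_force: [-0.8, -0.4, -1.7]
grip_width: 0.0122
q [-0.694  0.403  1.135  0.153  1.655 -2.199] r 0.630 az -25.3 lean 9.22 az 68.8 xaz 87.0
[ 519.8 -146.4  -20.2]
```

```bash
python3 -m pendant '[[[30,-8,-20],0],[[50,-14,-25],0],[[54,-15,-10],0],[[56,-16,-10],0],[[56,-16,-10],0],[[56,-16,-10],0],[[56,-16,-10],0],[[56,-16,-10],0]]'; python3 -m pendant '[[[50,-16,-10],0],[[0,0,0],-10.6],[[0,0,0],-10.6],[[0,0,0],-10.6],[[0,0,0],-10.6],[[0,0,0],-10.6],[[0,0,0],-10.6],[[0,0,0],-10.6]]'; python3 st.py; python3 -c "
from plan import *
print(to([.05,.6,.62]))"
```

```text
time: 12.5
position: [0.4704, 0.1333, 0.5689]
tool_rot: [0.727, 0.682, 0.072, -0.034]
ft_force: [1.4, 0.8, -2.5]
grip_width: 0.0124
time: 13.5
position: [0.4574, 0.1806, 0.5847]
tool_rot: [0.165, 0.983, 0.077, 0.016]
ft_force: [-0.6, -0.9, -2.6]
grip_width: 0.0122
q [ 0.055  0.067  1.146  0.15   1.859 -2.707] r 0.492 az 21.5 lean 9.03 az 68.7 xaz 160.9
[522.  265.9   3.1]
```

```bash
python3 -m pendant '[[[30,15,0],0],[[52,27,0],0],[[54,27,0],0],[[54,27,0],0],[[54,27,0],0],[[54,27,0],0],[[54,27,0],0],[[54,27,0],0]]'; python3 -m pendant '[[[54,27,0],0],[[48,24,0],0],[[0,0,0],-10.6],[[0,0,0],-10.6],[[0,0,0],-10.6],[[0,0,0],-10.6],[[0,0,0],-10.6],[[0,0,0],-10.6]]'; cat > ti.py <<'E'
from plan import *
o=robot.get_obs();T=Ro.from_quat(o['tool_rot']).as_matrix()@np.load("rel.npy");d=T.T@[0,0,-1]
print("tray tilt %.1f dir %.0f"%(np.degrees(np.arccos(T[2,2])),np.degrees(np.arctan2(d[1],d[0]))),"up in tool",(Ro.from_quat(o['tool_rot']).inv().apply([[0,0,1],[0.09,1,0]])).round(2).tolist())
E
python3 st.py; python3 ti.py
```

```text
time: 14.5
position: [0.1398, 0.5067, 0.6133]
tool_rot: [0.168, 0.983, 0.076, 0.018]
ft_force: [1.3, 0.2, -1.8]
grip_width: 0.0122
time: 15.5
position: [0.062, 0.5871, 0.6198]
tool_rot: [-0.378, 0.923, 0.054, 0.055]
ft_force: [-0.1, 0.2, -2.3]
grip_width: 0.0125
q [ 1.286  0.229  0.863 -0.019  1.896 -2.641] r 0.590 az 84.0 lean 8.85 az 67.1 xaz -135.7
tray tilt 12.0 dir 71 up in tool [[-0.14, 0.06, -0.99], [-0.76, 0.64, 0.15]]
```

```bash
python3 -m pendant '[[[-20,15,-20],0],[[-35,27,-33],0],[[-35,27,-33],0],[[-35,27,-33],0],[[-35,27,-33],0],[[-35,27,-33],0],[[-35,27,-33],0],[[-35,27,-33],0]]'; python3 st.py; python3 ti.py
```

```text
time: 16.5
position: [0.0767, 0.7024, 0.7392]
tool_rot: [-0.373, 0.913, 0.13, 0.098]
ft_force: [0.1, 0.6, -2.9]
grip_width: 0.0122
q [ 1.303  0.463  0.218  0.003  2.133 -2.612] r 0.707 az 83.8 lean 18.76 az 75.1 xaz -137.0
tray tilt 21.0 dir 55 up in tool [[-0.28, 0.16, -0.95], [-0.72, 0.62, 0.32]]
```

```bash
python3 -m pendant '[[[-37,29,-28],0],[[-37,29,-28],0],[[-38,30,-26],0],[[-38,30,-26],0],[[-38,30,-24],0],[[0,0,0],0],[[0,0,0],0],[[0,0,0],0]]'; python3 st.py; python3 ti.py; python3 - <<'E'
from h import *
from rig import camera
s=camera("top"); w=camera("wrist"); np.savez("pics/w3.npz",**w)
cv2.imwrite("pics/l3.png",np.hstack([cv2.resize(s["pixels"],(400,250)),cv2.resize(w["pixels"],(400,250))]))
cv2.imwrite("pics/w3.png",w["pixels"])
E
```

```text
time: 17.5
position: [0.0798, 0.735, 0.7677]
tool_rot: [-0.368, 0.898, 0.197, 0.136]
ft_force: [-0.3, 0.0, -1.8]
grip_width: 0.0119
q [ 1.301  0.446  0.219  0.028  1.992 -2.601] r 0.739 az 83.8 lean 27.75 az 77.7 xaz -138.7
tray tilt 29.7 dir 49 up in tool [[-0.39, 0.25, -0.89], [-0.67, 0.59, 0.46]]
```

View pics/w3.png

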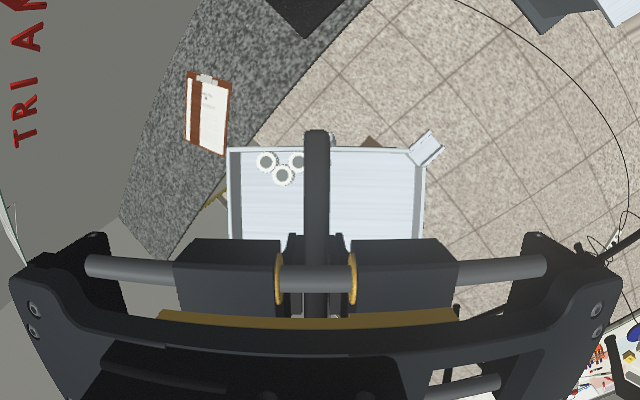

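The tray is unchanged in the grip (rim at (228,148) and (409,150)). Three caps sit at the +y wall but still on the −x side, at (266,161), (299,161) and (282,175). They may still be moving, so I wait 0.75 s and compare.

```bash
python3 -m pendant '[[[-38,30,-22],0],[[-38,30,-22],0],[[-38,30,-22],0],[[0,0,0],0],[[0,0,0],0],[[0,0,0],0],[[0,0,0],0]]'; python3 st.py; python3 ti.py; python3 - <<'E'
from h import *
from rig import camera
s=camera("scene"); w=camera("wrist"); np.savez("pics/w4.npz",**w)
cv2.imwrite("pics/l4.png",np.hstack([cv2.resize(s["pixels"],(400,250)),cv2.resize(w["pixels"][120:245,220:445],(400,250),interpolation=2)]))
E
```

```text
time: 18.48
position: [0.0807, 0.7502, 0.7919]
tool_rot: [-0.365, 0.886, 0.239, 0.16]
ft_force: [-0.1, -0.0, -2.5]
grip_width: 0.0123
q [ 1.3    0.432  0.219  0.042  1.909 -2.597] r 0.755 az 83.9 lean 33.40 az 78.6 xaz -140.2
tray tilt 35.2 dir 47 up in tool [[-0.46, 0.31, -0.83], [-0.63, 0.56, 0.55]]
```

View pics/l4.png

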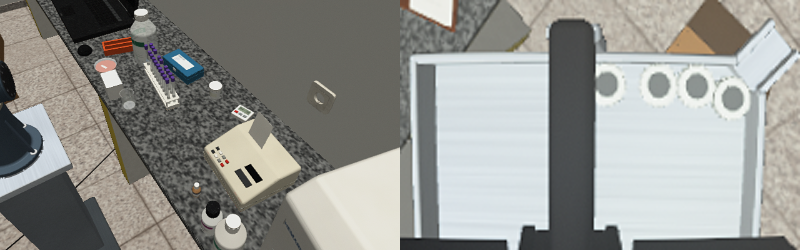

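All four caps have slid to the lip side, at crop (608,85), (659,86), (698,85) and (732,97). I measure their distances to the lip, then settle and measure again.

```bash
cat > caps.py <<'E'
from h import *
from plan import *
from rig import camera
import sys
c=camera("wrist"); o=robot.get_obs(); R=Ro.from_quat(o['tool_rot']).as_matrix(); T=R@np.load("rel.npy")
g=o['position']+.003*R[:,2]; base=g-.095*T[:,2]; K=c["mtx"]
def ptray(u,v,h):
    x=(u-K[0,2])/K[0,0]; y=(v-K[1,2])/K[1,1]; th=np.hypot(x,y)
    d=T.T@(c["R"].T@np.array([x/th*np.sin(th),y/th*np.sin(th),np.cos(th)])); O=T.T@(-c["R"].T@c["t"]-base)
    return (O+d*(h-O[2])/d[2])*1000
im=c["pixels"]; cv2.imwrite(sys.argv[1],cv2.resize(im[120:245,220:445],(720,400),interpolation=2))
print("rim TL",ptray(228,148.5,.03).round(),"rim cut",ptray(409,149.5,.03).round(), "base z",base[2],"low z",(base+T@[.078,.054,0])[2])
hsv=cv2.cvtColor(im,cv2.COLOR_BGR2HSV); gray=im.max(2)
roi=gray[150:215,238:425]; m=((roi<170)&(roi>100)).astype(np.uint8)
n,l,st,ce=cv2.connectedComponentsWithStats(m)
for i in range(1,n):
    if 25<st[i,4]<200 and .6<st[i,2]/st[i,3]<1.6:
        u,v=ce[i]+[238,150]; p=ptray(u,v,.015); p9=ptray(u,v,.009)
        print((round(u,1),round(v,1)),st[i].tolist(),"tray top",p.round(),"dist %.0f"%np.linalg.norm(p[:2]-[78,54]))
E
python3 -m pendant '[[[0,0,0],0],[[0,0,0],0],[[0,0,0],0],[[0,0,0],0]]'; python3 caps.py pics/w5.png
```

```text
time: 19.08
position: [0.0806, 0.7501, 0.7922]
tool_rot: [-0.365, 0.886, 0.239, 0.16]
ft_force: [0.3, 0.9, -2.9]
grip_width: 0.0121
rim TL [-78.  60.  30.] rim cut [69. 59. 30.] base z 0.7121878050776166 low z 0.6586389973043263
(np.float64(343.7), np.float64(161.6)) [100, 6, 12, 12, 115] tray top [17. 49. 15.] dist 61
(np.float64(365.3), np.float64(162.1)) [122, 6, 12, 13, 114] tray top [35. 48. 15.] dist 43
(np.float64(386.6), np.float64(162.7)) [143, 7, 12, 12, 112] tray top [53. 48. 15.] dist 25
(np.float64(406.9), np.float64(168.9)) [164, 14, 11, 11, 104] tray top [71. 43. 15.] dist 13
```

View pics/w5.png

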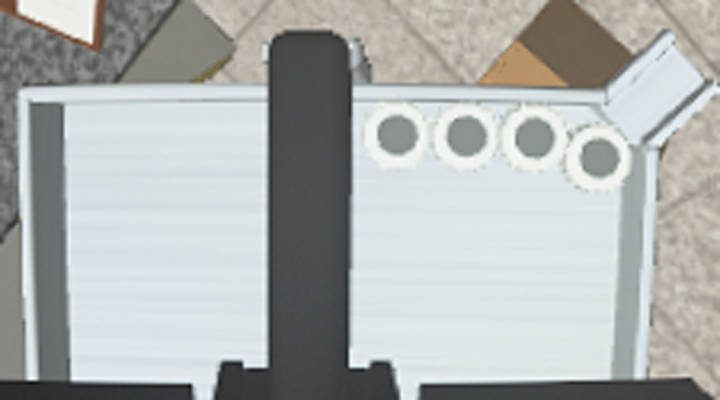

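```bash
python3 -c "
from rig import robot,order
o=robot.get_obs();print(o['time'],abs(o['joint_velocities']).max(),o['grip_width']);order.hand_in()"
```

```text
19.125 0.0009425037475305113 0.012196741252988358
the job is handed in; nothing more can be done
```

I picked the tray up by its bow handle, lifted it level about 11 cm, tilted it towards the lip, and handed it in still held in the air at 19.1 s. No verdict is reported back, so the lines below are my own last checks.

The rows can only turn the tool about its own z. To tilt it, I raised the tray well clear, swung it to the arm's left and pushed past the reach limit, where the tool leans a little more with each row.

- **Tilt:** about 35° towards the lip corner, against the roughly 30° you asked for but inside the 17–46° limit. This assumes the tray did not turn in the fingers; its rim stayed at the same pixels in the wrist camera.
- **Height:** middle of the underside about 0.71 m, lip corner about 0.66 m. That is far above the 10 cm level lift, and it is held out to the side of the robot, not over where it stood.
- **Caps:** all four lie at rest in a row along the wall into the lip corner, about 13, 25, 43 and 61–64 mm from the inner lip corner. The farthest is the closest to the 70 mm limit, and my rim check was off by up to 4 mm.
- **Stillness and grip:** joint speeds about 0.001 rad/s, fingers closed on the bar with 50 N set.
- **Bystanders:** beaker, specimen cup and dropper vial are standing and look in place in the last scene picture. I did not measure how far they moved.

The lift was done with the tool leaning about 9°, left over from testing the reach limit. The tray itself was level to within a few degrees.

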